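# Snug the stop collar up to the clear trays

## Task

On the tray rack, undo the winged set screw on the stop collar and slide the collar along its bar so that its plate pushes the clear trays against the sprung rubber buffer with a light squeeze of about 8 newtons, never more than 20. Then do the screw up tight again so that it all stays there by itself; do not touch the trays yourself, and leave the lid, bowl, colander and masher where they are.

Things in the scene. Friction and masses are not known exactly. Their poses are not given: they have to be found in the camera images.
- rail: Fixed steel tray rack, base 200 x 400 x 8 mm; origin on the counter, y along the rack, z up. A slide bar (18 mm thick) lies in a saddle rib along local y at local x -110 mm (robot's side), axis 70 mm high, between stands 90 mm high at y -193 and +193. The trays slide on the base between lips 22 mm high at x -60 and +60 (2 mm play each side).
- endpost: Plate 60 x 12 x 90 mm at the rack's -y end, origin at its foot, axes as the rack's. Carries a rubber buffer disc, 36 mm wide, 45 mm above the counter, facing +y to the trays. Its face stands 60 mm (+-9, differs each time, unmeasured: feel for it) in front of the origin. Sprung, 12 mm travel; about 3 mm of compression gives 8 N, 8 mm gives 20 N.
- trays: Three clear trays clipped into one stack, 110 (local x) x 140 (y, along the rack) x 90 mm high, 0.5 to 0.8 kg, loose on the rack's base. Origin: centre of the underside, 8 mm above the counter. Its -y end faces the buffer with a gap, its +y end faces the collar's plate with a gap. Pushing it along alone takes about 2 to 6 N (friction varies), besides the collar's friction.
- collar: Steel shaft collar, 42 mm wide, 24 long, origin at its centre on the bar's axis, axes as the rack's. It only slides along the bar (does not turn), towards -y to the trays. An arm to +x carries its push plate; the pushing face is 6 mm on the -y side of the origin. Screw undone: about 1.5 N of friction, can be pulled along by the wing. Screw tight: held against more than 15 N.
- wing (a point): Centre of the set screw's wing: an upright steel plate 34 mm long (local y), 10 thick (local x), 28 high (110 to 138 mm above the counter, this point at 124) on the screw's vertical axis above the collar's centre. An 18 mm flange lies just under the wing (106 to 110), the collar's 18 mm boss top at 96. Free room all round above 100 mm. It turns with the screw.
- screw (a joint): Turn of the set screw, rad. 0: fully tight end stop, wing along the bar. Grows counter-clockwise seen from above (loosening), up to 2.2. Starts tight at 0.02 to 0.25. Its hold on the bar falls as it is undone and is gone at about 0.9 to 1.0; below 0.35 it is tight again. Takes under 0.2 N m and stays where it is left.
- lid: Stainless steamer lid with a knob, 170 mm wide, 56 high, on the counter left of the rack. Leave alone. Origin under its centre.
- bowl: Blue ceramic salsa bowl, 120 mm wide, 60 high, left of the rack at its far side. Leave alone. Origin under its centre.
- colander: Red plastic colander, 170 mm wide, 85 high, right of the rack at its far side. Leave alone. Origin under its centre.
- masher: Wooden bean masher lying along x right of the rack, 230 mm long, head 64 mm thick. Leave alone. Origin under its head.

How it is judged:
By the outcome, as a careful person would: the job done as asked, in the order asked, and still so for the second after the job is handed in, with the robot touching nothing.
It also fails if it takes over 69 s, if anything falls off the work surface, if the arm or the gripper's body presses on something with over 40 N, if the wrist force passes 120 N, or if a joint passes its speed limit or range.

## Robot

A 7-joint arm with a two-finger parallel gripper is mounted at the origin on the work surface. World frame = base frame: x ahead of the robot, y to its left, z up, the work surface at z = 0. Lengths are in mm, angles in rad, forces in N, time in s.
With the tool pointing down it reaches from about 400 to 875 mm from the base axis. Payload 4.4 kg.
Tool frame: the origin (TCP) lies at the very end of the fingers, on their centre line; the grasp point (between the pads) lies ctrl.grip_depth behind it (ctrl.grip_depth is the distance from the TCP to the grasp point, in mm); y points along the fingers, x is the direction in which the jaws open and shut, and the axes are right-handed (so a half turn about y gives the same grasp; the last joint's range is limited). The gripper opens to 85 mm and grips with 20 to 120 N. Pads are 22 mm wide; open, the fingers measure 114 mm over their backs; the gripper's body (76 mm by 85 mm) begins 54 mm behind the grasp point. The pads swing forward as they close: fully open they stand 13 mm farther back than shut.
Start: joints at [-1.303, 0.628, 0.038, 1.517, -0.027, 0.996, -0.02], TCP at [212.94, 614.145, 231.313] pointing down, gripper open.
Joint ranges: [-3.06, 3.06], [-0.37, 2.12], [-1.25, 1.32], [0.18, 2.47], [-1.1, 4.24], [0.23, 1.98], [-2.94, 2.94]. Speed limits (rad/s): [2.57, 2.57, 3.14, 3.14, 3.14, 3.14, 3.14].

## Interface

Orientations are given as [roll, pitch, yaw] about the fixed x, y, z axes, in that order (R = Rz(yaw) Ry(pitch) Rx(roll)).
In Python, from cell import ctrl gives the robot as it stands.
- The arm moves only by the tool apply_moves, never from a script. Its argument "motion" is a list of rows, each a list of 5 numbers: the shift along the tool's x, y, z in cm, then the turn about the tool's y in rad, then the finger opening in cm, from 0 to 8.54. In form: [[tx, ty, tz, roll, hand], ...]. A call has 1 to 20 rows; each row is the pose to reach, as a shift and turn from the pose commanded when the call began, along the tool's axes at that moment; what a row does not reach only later rows make up. A row lasts 1/8 s, in which the tool goes at most 62.5 mm and 10.7 degrees, less where a joint would pass 70% of its speed; a pose out of reach is approached as far as the arm can. A call with a gripper value outside its range is refused whole. The fingers move at their own pace and stop on an object; the grip force is fixed at half the most. Time passes only in rows, so rows that repeat a pose let the fingers close. It gives the time, the measured TCP pose, the force and the opening at its end, in the units of the state.
- ctrl.read_state(): the state, without advancing time (a new reading comes with each control period).
- ctrl.get_image(name): name is "scene" or "top"; returns a dict with "image" (480x640x3 uint8, red, green, blue), "vfov" (degrees; the focal length in pixels is half the picture's height over the tangent of half this angle, whatever the lens; pixels are square), "cx", "cy" (the principal point, pixels), "extrinsics" (4x4, takes a point from world to camera coordinates). Camera axes: x right, y up, looking along -z (the intrinsics and any distortion apply to the point x, -y, -z); pixel columns grow to the right and rows downward; lengths in mm; the calibration is good to about 2 mm. A picture is of the moment at which its call begins. There is no depth.
- ctrl.finish_job(): hands the job in, once; it reports no verdict.
Trained networks look in a picture, given as the dict that the camera call returned (one of the last four; its "shot" number tells which), for a name from the list of things; names that differ only in an ending like _2 or _b are one class to them, and where a whole thing is asked for, a point or a joint stands for the part that bears it (a point fixed in the world has none). Each returns a list of dicts, best first, with "confidence" (0 to 1); they miss things now and then, are a little off and sometimes report something else, mostly with a low value. They report only what shows in the picture. A call takes as long as a camera call.
- ctrl.search_frame(picture, query): "location" ([x, y, z] in mm, in world coordinates, good to about 4 mm: the middle of the surface that is visible of it).
- ctrl.mark_of(picture, query): "location" ([x, y, z] in mm, in world coordinates, good to about 4 mm: a listed point, or the origin of a listed thing).
The state is a dict: "clock": time; "qpos": joint angles; "qd": joint speeds; "tau": joint torques, N m; "eef_pos": TCP position; "tool_rot": TCP orientation; "force": force on the tool from outside, world axes, zero at the start; "torque": the same for the moment, N m; "width": finger opening in mm.
Only numpy, scipy, OpenCV 4.12 (cv2) and the standard library are available. Lean on these libraries where they do the work, as an engineer would, in place of code of your own. Each camera call takes 0.05 s, during which the arm holds its last target.

## Working session

There is one attempt and no reset: what is moved stays moved. The work goes in short steps, Python scripts to look and compute and a tool call to move; the robot and the scene stay as the last step left them, time stands still between calls to the robot, and variables do not carry over. Pictures are saved under pics/ and viewed, and the job is handed in when it is done.

Besides the shell and the picture viewer there is one more tool, called as name(argument=value, ...), one argument or row to a line, values as JSON. apply_moves: Moves the arm, as the interface text tells. Its arguments: {"type":"object","properties":{"motion":{"type":"array","items":{"type":"array","items":{"type":"number"}}}},"required":["motion"]}

```bash
ls; mkdir -p pics; python3 - <<'E'
from cell import ctrl
import cv2
s=ctrl.read_state()
for k in s: print(k,s[k])
print(ctrl.grip_depth)
for n in ["scene","top"]:
    p=ctrl.get_image(n)
    cv2.imwrite(f"pics/{n}0.png",p["image"][:,:,::-1])
    print(n,p["vfov"],p["cx"],p["cy"],p["extrinsics"])
    for q in ["rail","endpost","trays","collar","wing","screw"]:
        r=ctrl.mark_of(p,q)[:2]; print(q,[(x["location"],x["confidence"]) for x in r])
E
```

```text
pics
clock 0.0
qpos [-1.30279308  0.62934357  0.03845758  1.51837077 -0.02701248  0.99629828
 -0.01999981]
qd [-0.0015532  -0.0005516  -0.00015597  0.00030473 -0.00071907  0.00138417
 -0.00070802]
tau [ 5.10313130e-04 -5.63405371e+01  1.22578740e+00 -1.93442613e+01
  1.08715301e-02  1.08455174e-02 -7.78514448e-06]
eef_pos [212.73782249 613.53774252 230.39014759]
tool_rot [-1.57082012  0.00190141  1.23697375]
force [-1.10950352 -0.32750413 -0.44899383]
torque [-0.01819857  0.00642201 -0.05550374]
width 85.32493696952426
18.700000000000003
scene 50.38631880676671 309.04961080498185 244.97788261792093 [[ 8.00458397e-01  5.99382906e-01  2.54696130e-03 -4.89134260e+02]
 [-4.05541678e-01  5.38450328e-01  7.38652280e-01  1.89982894e+02]
 [ 4.41364138e-01 -5.92293319e-01  6.74081836e-01 -1.69517617e+03]
 [ 0.00000000e+00  0.00000000e+00  0.00000000e+00  1.00000000e+00]]
rail [([625.3, 13.4, -4.0], 0.81)]
endpost [([622.3, -174.0, -3.5], 0.94)]
trays [([624.2, -14.6, 8.8], 0.68)]
collar [([510.3, 123.2, 66.1], 0.95), ([492.8, 453.2, -2.1], 0.64)]
wing [([510.0, 123.9, 124.4], 0.61)]Traceback (most recent call last):
  File "<stdin>", line 11, in <module>
ValueError: it knows: bowl, colander, collar, endpost, lid, masher, rail, trays, wing
```

```bash
python3 - <<'E'
from cell import ctrl
import cv2
for n in ["top","scene"]:
    p=ctrl.get_image(n)
    cv2.imwrite(f"pics/{n}1.png",p["image"][:,:,::-1])
    print(n,p["vfov"],p["cx"],p["cy"],p["extrinsics"].tolist(),[k for k in p])
    for q in ["rail","endpost","trays","collar","wing","lid","bowl","colander","masher"]:
        r=ctrl.mark_of(p,q)[:2]; print(q,[(x["location"],x["confidence"]) for x in r])
E
```

```text
top 48.41960396084026 319.50108640793337 235.327093163675 [[-0.01708888115638794, -0.9998474375472677, -0.0036154904212331914, 18.550527643976036], [0.981408880091111, -0.01746488150430735, 0.1911323834214179, -627.5402484399475], [-0.1911663679079933, -0.00028203581985682715, 0.9815576092296685, -1166.849925397425], [0.0, 0.0, 0.0, 1.0]] ['image', 'vfov', 'cx', 'cy', 'extrinsics', 'shot']
rail []
endpost [([622.7, -167.7, -4.0], 0.63), ([525.5, -417.8, -0.1], 0.55)]
trays [([621.0, -13.5, 13.1], 0.77)]
collar [([512.7, 121.7, 70.8], 0.91)]
wing [([511.2, 122.8, 121.9], 0.4)]
lid [([494.8, 451.9, -0.5], 0.7)]
bowl [([707.2, 347.0, -0.7], 0.81), ([515.6, 124.6, 125.3], 0.34)]
colander [([679.9, -409.3, 1.9], 0.79), ([623.7, -13.4, 10.3], 0.65)]
masher [([526.0, -416.0, -1.1], 0.74)]
scene 50.38631880676671 309.04961080498185 244.97788261792093 [[0.8004583969833449, 0.5993829057347049, 0.0025469613022464574, -489.1342599297222], [-0.405541677721565, 0.5384503284912289, 0.7386522804259563, 189.98289366933702], [0.4413641380194268, -0.5922933192774582, 0.6740818359885238, -1695.1761717888453], [0.0, 0.0, 0.0, 1.0]] ['image', 'vfov', 'cx', 'cy', 'extrinsics', 'shot']
rail [([712.2, 346.1, 2.2], 0.25)]
endpost [([619.8, -173.1, -6.3], 0.89)]
trays [([623.3, -14.2, 10.6], 0.8)]
collar [([512.4, 125.7, 121.8], 0.65), ([510.7, 122.1, 66.3], 0.58)]
wing [([508.9, 124.2, 126.1], 0.63)]
lid [([493.5, 449.8, -2.6], 0.98)]
bowl [([710.8, 345.7, -1.0], 0.85)]
colander [([678.5, -412.0, -0.6], 0.61)]
masher [([531.7, -411.5, -2.3], 0.71)]
```

View pics/scene0.png

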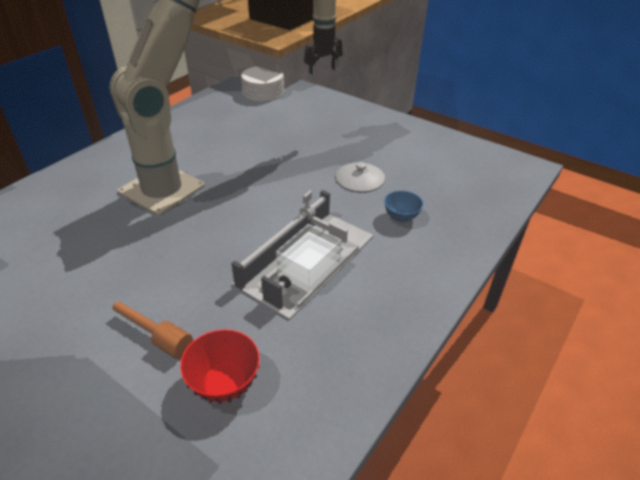

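```bash
sleep 1
```

```text
(no output)
```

View pics/top1.png

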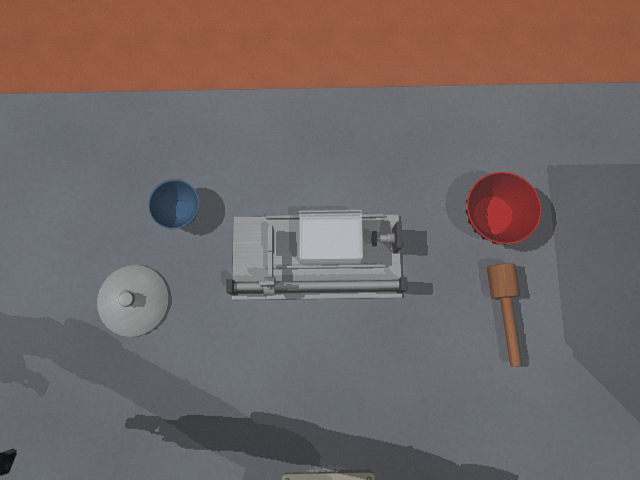

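```bash
cat > h.py <<'E'
import numpy as np,cv2
def proj(p,X):
    X=np.atleast_2d(np.asarray(X,float)); E=np.array(p["extrinsics"]); c=X@E[:3,:3].T+E[:3,3]
    f=240/np.tan(np.radians(p["vfov"]/2))
    return np.c_[p["cx"]+f*c[:,0]/-c[:,2], p["cy"]-f*c[:,1]/-c[:,2]]
def back(p,uv,z):
    uv=np.atleast_2d(np.asarray(uv,float)); E=np.array(p["extrinsics"]);f=240/np.tan(np.radians(p["vfov"]/2))
    d=np.c_[(uv[:,0]-p["cx"])/f,-(uv[:,1]-p["cy"])/f,-np.ones(len(uv))]@E[:3,:3]
    o=-E[:3,:3].T@E[:3,3]
    return o+d*((z-o[2])/d[:,2])[:,None]
def crop(p,u0,v0,u1,v1,k,name):
    im=p["image"][v0:v1,u0:u1,::-1]
    cv2.imwrite(name,cv2.resize(im,None,fx=k,fy=k,interpolation=cv2.INTER_CUBIC))
E
python3 - <<'E'
from cell import ctrl
from h import *
p=ctrl.get_image("top"); crop(p,220,200,420,310,4,"pics/t2.png")
print(back(p,[[235,287],[403,285]],80))
p=ctrl.get_image("scene"); crop(p,220,180,390,320,4.5,"pics/s2.png")
E
```

```text
[[ 510.37776037  197.3134379    80.        ]
 [ 508.31151249 -175.89097878   80.        ]]
```

View pics/t2.png

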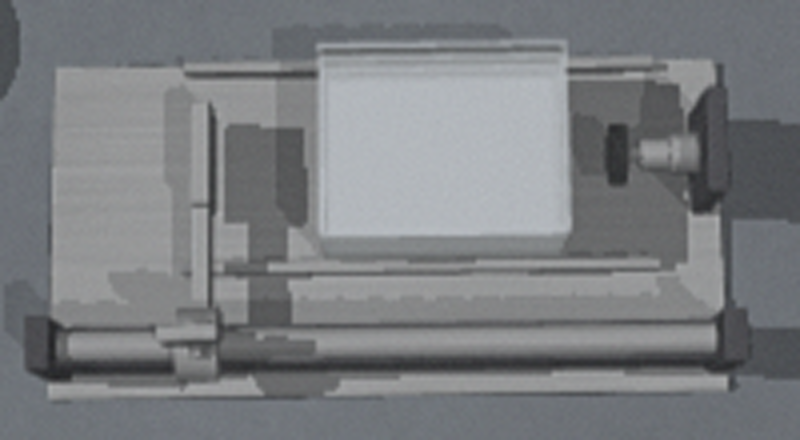

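View pics/s2.png

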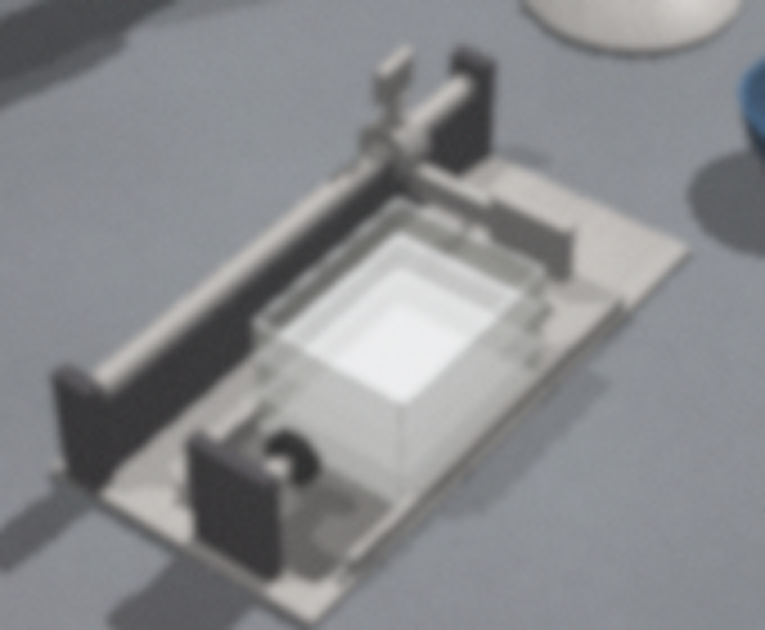

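```bash
python3 - <<'E'
from cell import ctrl
from h import *
p=ctrl.get_image("top"); 
z=lambda x,y:[220+(x+.5)/4-.5,200+(y+.5)/4-.5]
print("base",back(p,[z(56,66),z(722,61),z(49,400),z(729,391)],8).round(1).tolist())
print("bar edges top/bot",back(p,[z(70,332),z(70,360),z(715,324),z(715,353)],70).round(1).tolist())
print("disc face",back(p,[z(607,155)],45).round(1).tolist())
print("tray",back(p,[z(570,140),z(318,140)],98).round(1).tolist())
print("wing",back(p,[z(155,332),z(218,332)],132).round(1).tolist())
crop(p,250,265,290,300,18,"pics/t3.png")
p=ctrl.get_image("scene"); crop(p,290,185,340,225,14,"pics/s3.png")
E
```

```text
base [[689.0, 214.4, 8.0], [684.9, -188.0, 8.0], [488.0, 215.8, 8.0], [486.3, -183.0, 8.0]]
bar edges top/bot [[521.1, 194.3, 70.0], [505.4, 194.1, 70.0], [519.3, -167.5, 70.0], [503.0, -166.8, 70.0]]
disc face [[621.4, -112.9, 45.0]]
tray [[620.4, -87.4, 98.0], [622.9, 53.0, 98.0]]
wing [[513.7, 139.4, 132.0], [513.1, 105.8, 132.0]]
```

View pics/t3.png

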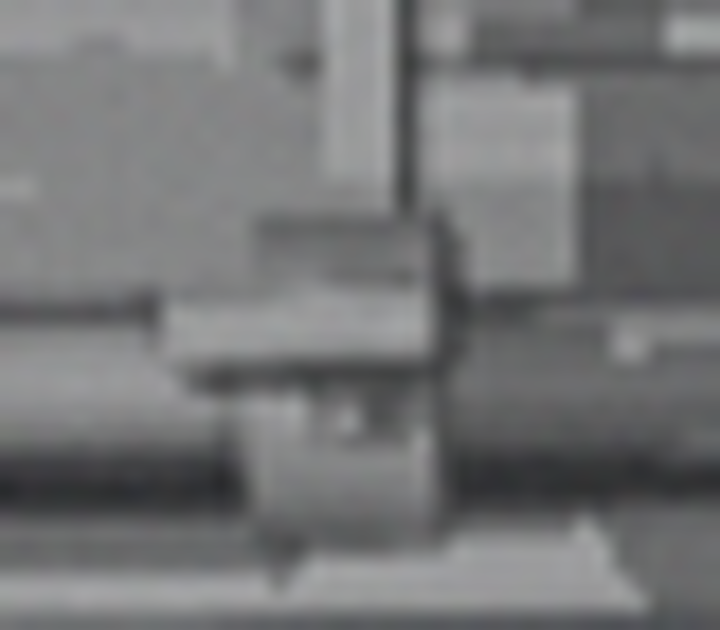

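View pics/s3.png

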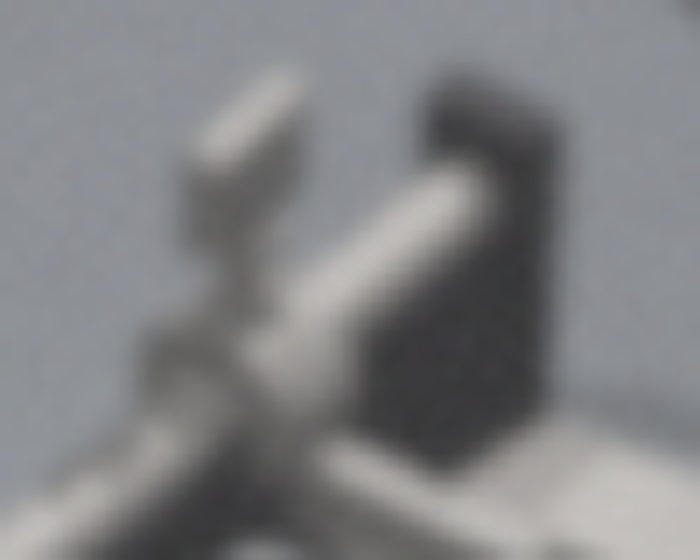

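```bash
cat >> h.py <<'E'
from scipy.spatial.transform import Rotation as Ro
def go(s,target,head):
    R=Ro.from_euler('xyz',s["tool_rot"]).as_matrix()
    d=R.T@(np.array(target)-np.array(s["eef_pos"]))/10
    h=np.arctan2(R[1,0],R[0,0])
    return d.round(3), round(-(head-h),3), R.round(3).tolist()
E
python3 - <<'E'
from cell import ctrl
from h import *
p=ctrl.get_image("top"); 
z=lambda x,y:[250+(x+.5)/18-.5,265+(y+.5)/18-.5]
print("wing",back(p,[z(160,332),z(435,325),z(297,330),z(297,295),z(297,365)],138).round(1).tolist())
s=ctrl.read_state(); print(s["force"],s["torque"])
print(go(s,[512,123,190],0.05))
E
```

```text
wing [[512.3, 138.6, 138.0], [512.6, 106.2, 138.0], [512.3, 122.5, 138.0], [516.4, 122.5, 138.0], [508.1, 122.4, 138.0]]
[ 0.37322643  0.07610068 -0.14731215] [ 0.0846235  -0.02583856 -0.00079651]
(array([-36.605,   4.132, -44.349]), np.float64(1.187), [[0.328, -0.0, -0.945], [0.945, 0.0, 0.328], [-0.0, -1.0, 0.0]])
```

apply_moves(
  motion=[
    [-36.6,4.13,-44.35,1.187,4.5],
    [-36.6,4.13,-44.35,1.187,4.5],
    [-36.6,4.13,-44.35,1.187,4.5],
    [-36.6,4.13,-44.35,1.187,4.5],
    [-36.6,4.13,-44.35,1.187,4.5],
    [-36.6,4.13,-44.35,1.187,4.5],
    [-36.6,4.13,-44.35,1.187,4.5],
    [-36.6,4.13,-44.35,1.187,4.5],
    [-36.6,4.13,-44.35,1.187,4.5],
    [-36.6,4.13,-44.35,1.187,4.5],
    [-36.6,4.13,-44.35,1.187,4.5],
    [-36.6,4.13,-44.35,1.187,4.5],
    [-36.6,4.13,-44.35,1.187,4.5],
  ],
)

```text
clock: 3.18
eef_pos: [511.2, 125.1, 190.0]
tool_rot: [-1.57, 0.0, 0.053]
force: [0.0, 0.3, -0.8]
width: 44.9
```

```bash
python3 - <<'E'
from cell import ctrl
from h import *
s=ctrl.read_state(); print(s)
print(go(s,[512.2,122.7,114],0.05))
p=ctrl.get_image("scene"); crop(p,250,120,390,240,5,"pics/s4.png")
E
```

```text
{'clock': 3.175, 'qpos': array([-0.52316016,  0.52848991,  0.34084895,  1.91310378, -0.25352352,
        0.74189224,  0.01621619]), 'qd': array([ 0.00047966, -0.00064547,  0.00645996, -0.00180399,  0.00088188,
       -0.00092671,  0.00065189]), 'tau': array([ 2.76279962e-01, -4.51389813e+01,  4.31378067e+00, -1.50883484e+01,
        1.34534400e-02,  1.80934730e-03, -4.09569038e-03]), 'eef_pos': array([511.24359458, 125.09171292, 190.02532974]), 'tool_rot': array([-1.56993593e+00,  4.70220498e-04,  5.33625893e-02]), 'force': array([ 0.01460377,  0.25661401, -0.78423413]), 'torque': array([ 0.00365926, -0.0085629 , -0.05254794]), 'width': 44.947665288496275}
(array([ 0.086,  7.602, -0.25 ]), np.float64(0.003), [[0.999, -0.001, -0.053], [0.053, 0.001, 0.999], [-0.0, -1.0, 0.001]])
```

View pics/s4.png

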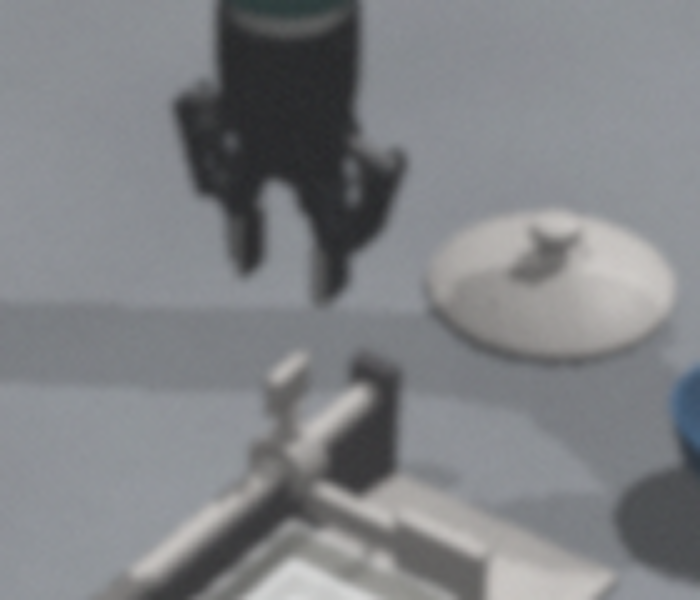

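apply_moves(
  motion=[
    [0.09,4,-0.25,0,4.5],
    [0.09,7.6,-0.25,0,4.5],
    [0.09,7.6,-0.25,0,4.5],
    [0.09,7.6,-0.25,0,2.5],
  ],
)

```text
clock: 3.72
eef_pos: [513.7, 121.1, 115.0]
tool_rot: [-1.571, -0.001, 0.051]
force: [0.7, -0.8, 0.4]
width: 27.9
```

```bash
python3 - <<'E'
from cell import ctrl
from h import *
s=ctrl.read_state(); print(s)
p=ctrl.get_image("scene"); crop(p,270,140,370,240,6,"pics/s5.png")
E
```

```text
{'clock': 3.725, 'qpos': array([-0.47094594,  0.64175575,  0.28136664,  1.9721838 , -0.31417224,
        0.56791433,  0.07440518]), 'qd': array([ 0.00122394, -0.01714579,  0.00378352, -0.00934652, -0.00015489,
       -0.00306945,  0.00087159]), 'tau': array([-3.80986696e-02, -4.71594250e+01,  4.00840804e+00, -1.13614351e+01,
        2.10044360e-03,  4.94918344e-02, -7.85931716e-04]), 'eef_pos': array([513.67041145, 121.10001813, 114.98085113]), 'tool_rot': array([-1.57053133e+00, -1.32627376e-03,  5.06891594e-02]), 'force': array([ 0.72196278, -0.79487284,  0.35043611]), 'torque': array([-0.03880625, -0.01859117, -0.00175074]), 'width': 27.886439999875627}
```

View pics/s5.png

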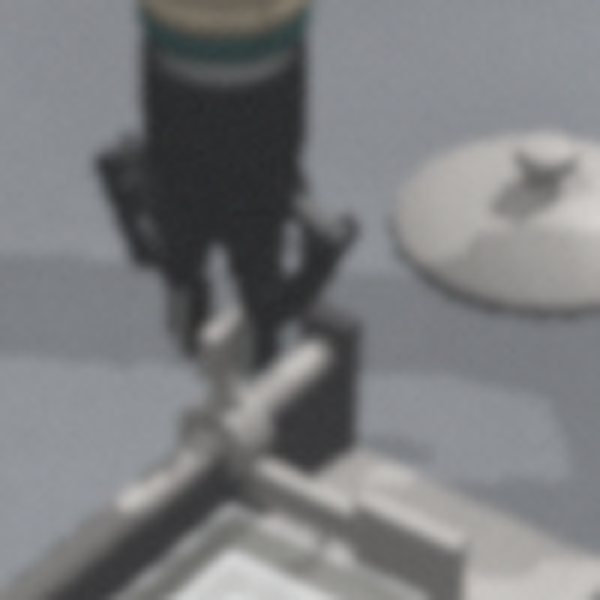

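apply_moves(
  motion=[
    [-0.14,0.1,0.16,0,2.5],
    [-0.14,0.1,0.16,0,2.5],
    [-0.14,0.1,0.16,0,2.5],
  ],
)

```text
clock: 4.15
eef_pos: [511.8, 122.2, 113.4]
tool_rot: [-1.571, -0.001, 0.05]
force: [-0.9, -0.2, -0.1]
width: 25.1
```

Close on the wing.

apply_moves(
  motion=[
    [0.03,-0.05,0.05,0,1.4],
    [0.03,-0.05,0.05,0,1.0],
    [0.03,-0.05,0.05,0,0.0],
    [0.03,-0.05,0.05,0,0],
    [0.03,-0.05,0.05,0,0],
    [0.03,-0.05,0.05,0,0],
  ],
)

```text
clock: 4.9
eef_pos: [512.1, 122.7, 113.8]
tool_rot: [-1.571, -0.001, 0.05]
force: [-0.4, -0.3, 6.1]
width: 8.9
```

```bash
python3 - <<'E'
from cell import ctrl
from h import *
for i in range(3):
    p=ctrl.get_image("scene")
    s=ctrl.read_state(); print(s['force'].round(2),s['torque'].round(3),s['eef_pos'].round(2),s['tool_rot'].round(3),s['width'])
crop(p,270,140,370,240,6,"pics/s6.png")
E
```

```text
[-0.41 -0.29  5.32] [ 0.051  0.054 -0.033] [512.14 122.7  113.77] [-1.571e+00 -1.000e-03  5.000e-02] 8.957111061650131
[ 1.37 -0.09  5.78] [ 0.08   0.038 -0.06 ] [512.14 122.68 113.78] [-1.571e+00 -1.000e-03  5.000e-02] 8.823643660500295
[-1.1  -0.44  5.67] [0.024 0.068 0.017] [512.17 122.69 113.79] [-1.571e+00 -1.000e-03  5.000e-02] 8.726406290696149
```

View pics/s6.png

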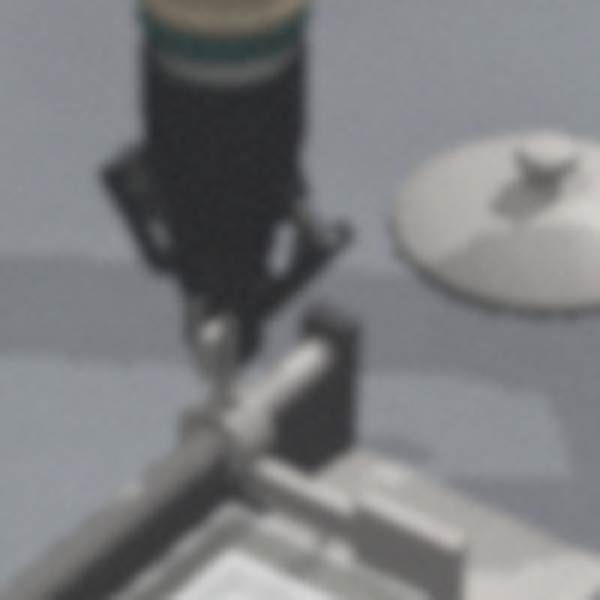

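apply_moves(
  motion=[
    [0,0,0,-0.15,0],
    [0,0,0,-0.3,0],
    [0,0,0,-0.45,0],
    [0,0,0,-0.6,0],
    [0,0,0,-0.6,0],
  ],
)

```text
clock: 5.68
eef_pos: [512.5, 122.8, 113.8]
tool_rot: [-1.571, -0.001, 0.649]
force: [0.8, 0.3, 4.7]
width: 8.6
```

apply_moves(
  motion=[
    [0,0,0,-0.15,0],
    [0,0,0,-0.3,0],
    [0,0,0,-0.45,0],
    [0,0,0,-0.6,0],
    [0,0,0,-0.7,0],
    [0,0,0,-0.7,0],
  ],
)

```text
clock: 6.42
eef_pos: [512.8, 123.1, 113.8]
tool_rot: [-1.572, -0.001, 1.347]
force: [1.5, 1.6, 4.4]
width: 8.6
```

```bash
python3 - <<'E'
from cell import ctrl
from h import *
for i in range(4):
    p=ctrl.get_image("scene")
    s=ctrl.read_state(); print(s['force'].round(2),s['torque'].round(3),s['eef_pos'].round(2),s['tool_rot'].round(3),s['width'])
crop(p,270,140,370,240,6,"pics/s7.png")
p=ctrl.get_image("top"); crop(p,220,200,420,310,4,"pics/t7.png")
E
```

```text
[2.4  1.3  3.56] [ 0.3   -0.436  0.059] [512.79 123.1  113.77] [-1.572e+00 -1.000e-03  1.347e+00] 8.94436071674132
[2.98 1.71 4.82] [ 0.344 -0.5   -0.032] [512.77 123.08 113.75] [-1.572e+00 -1.000e-03  1.347e+00] 8.320589591299544
[2.82 1.66 3.04] [ 0.324 -0.52  -0.108] [512.75 123.07 113.74] [-1.572e+00 -1.000e-03  1.348e+00] 8.828002252240935
[3.   1.59 4.42] [ 0.411 -0.632 -0.074] [512.75 123.05 113.75] [-1.572e+00 -1.000e-03  1.348e+00] 8.711127842447942
```

View pics/s7.png

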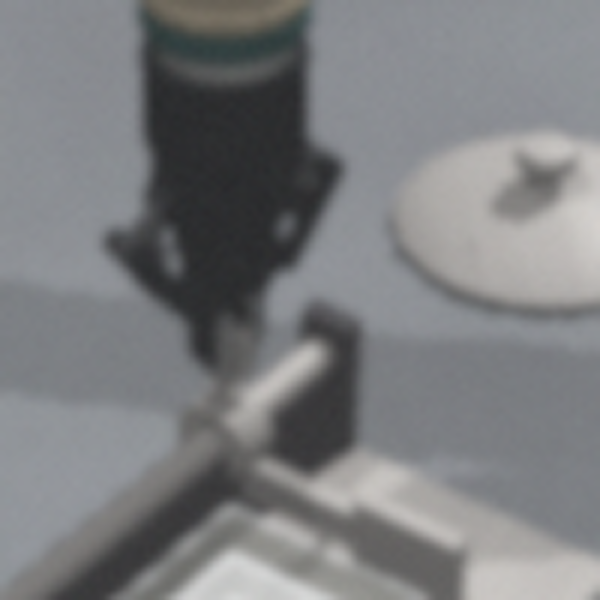

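View pics/t7.png

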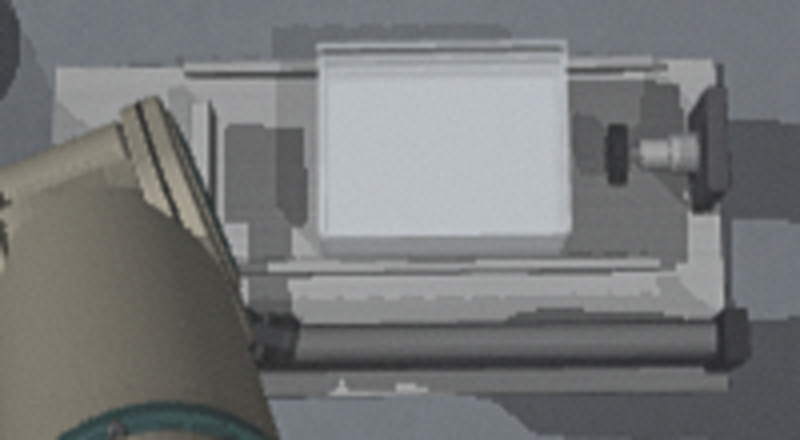

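apply_moves(
  motion=[
    [-0.48,0,-0.16,0,0],
    [-0.97,0,-0.27,0,0],
    [-1.46,0,-0.37,0,0],
    [-1.95,0,-0.48,0,0],
    [-2.44,0,-0.59,0,0],
    [-2.93,0,-0.7,0,0],
    [-3.42,0,-0.81,0,0],
    [-3.9,0,-0.91,0,0],
    [-4.39,0,-1.02,0,0],
    [-4.88,0,-1.13,0,0],
  ],
)

```text
clock: 7.92
eef_pos: [512.5, 72.5, 113.8]
tool_rot: [-1.572, -0.0, 1.349]
force: [2.5, 1.1, 5.0]
width: 8.8
```

```bash
python3 - <<'E'
from cell import ctrl
from h import *
for i in range(4):
    p=ctrl.get_image("scene")
    s=ctrl.read_state(); print(s['force'].round(2),s['torque'].round(3),s['eef_pos'].round(2),s['tool_rot'].round(3),s['width'])
crop(p,220,180,390,320,4.5,"pics/s8.png")
E
```

```text
[2.17 0.26 5.14] [ 0.292 -0.521  0.054] [512.49  71.4  113.73] [-1.572  0.     1.349] 9.11501949897458
[ 2.35 -1.04  6.73] [-0.11  -0.559  0.016] [512.48  71.45 113.73] [-1.571e+00  1.000e-03  1.348e+00] 8.61115266187724
[ 2.12 -0.65  5.53] [-0.12  -0.51   0.046] [512.53  71.42 113.74] [-1.572e+00  1.000e-03  1.349e+00] 8.515534778830542
[ 1.99 -1.12  6.96] [-0.087 -0.591  0.04 ] [512.47  71.45 113.72] [-1.571e+00  1.000e-03  1.349e+00] 8.877779617366594
```

View pics/s8.png

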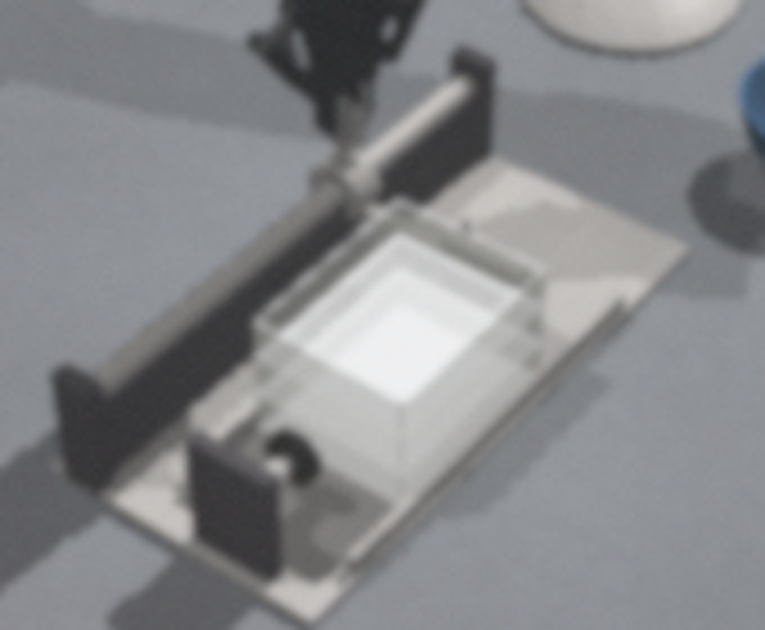

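apply_moves(
  motion=[
    [-0.2,0,-0.04,0,0],
    [-0.39,0,-0.09,0,0],
    [-0.59,0,-0.13,0,0],
    [-0.78,0,-0.17,0,0],
  ],
)

```text
clock: 8.62
eef_pos: [512.5, 64.5, 113.7]
tool_rot: [-1.571, -0.0, 1.349]
force: [2.3, 1.8, 5.4]
width: 8.7
```

apply_moves(
  motion=[
    [-0.2,0,-0.04,0,0],
    [-0.39,0,-0.09,0,0],
    [-0.59,0,-0.13,0,0],
    [-0.78,0,-0.17,0,0],
  ],
)

```text
clock: 9.12
eef_pos: [512.4, 58.6, 113.7]
tool_rot: [-1.571, -0.003, 1.35]
force: [3.0, 7.2, 6.0]
width: 9.0
```

apply_moves(
  motion=[
    [-0.2,0,-0.04,0,0],
    [-0.39,0,-0.09,0,0],
    [-0.59,0,-0.13,0,0],
    [-0.78,0,-0.17,0,0],
  ],
)

```text
clock: 9.62
eef_pos: [512.4, 50.6, 113.7]
tool_rot: [-1.571, -0.003, 1.351]
force: [1.8, 5.5, 5.5]
width: 9.0
```

apply_moves(
  motion=[
    [-0.2,0,-0.04,0,0],
    [-0.39,0,-0.09,0,0],
    [-0.59,0,-0.13,0,0],
    [-0.78,0,-0.17,0,0],
  ],
)

```text
clock: 10.12
eef_pos: [512.4, 42.7, 113.7]
tool_rot: [-1.571, -0.003, 1.351]
force: [3.3, 6.3, 5.1]
width: 9.1
```

apply_moves(
  motion=[
    [-0.1,0,-0.02,0,0],
    [-0.2,0,-0.04,0,0],
    [-0.29,0,-0.06,0,0],
  ],
)

```text
clock: 10.5
eef_pos: [512.4, 39.7, 113.8]
tool_rot: [-1.571, -0.003, 1.351]
force: [2.1, 4.9, 5.8]
width: 8.9
```

```bash
python3 - <<'E'
from cell import ctrl
from h import *
p=ctrl.get_image("top"); crop(p,220,200,420,310,4,"pics/t9.png")
s=ctrl.read_state(); print(s['force'].round(2),s['eef_pos'].round(2))
E
```

```text
[2.09 5.84 5.15] [512.31  39.49 113.74]
```

View pics/t9.png

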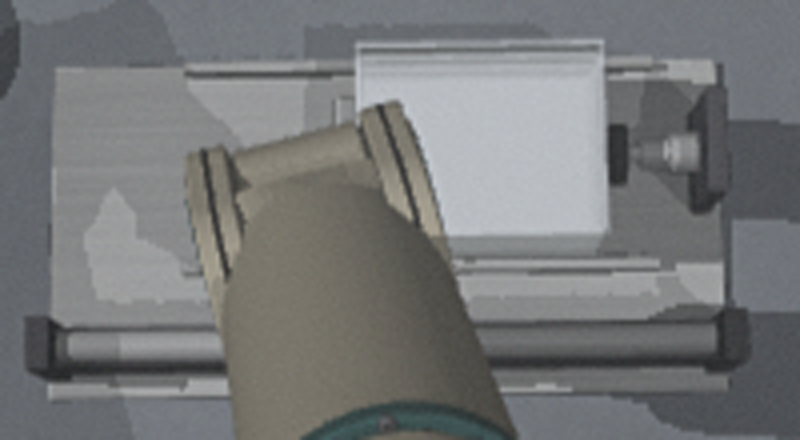

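apply_moves(
  motion=[
    [-0.1,0,-0.02,0,0],
    [-0.2,0,-0.04,0,0],
  ],
)

```text
clock: 10.8
eef_pos: [512.3, 37.7, 113.7]
tool_rot: [-1.571, -0.003, 1.351]
force: [2.0, 5.0, 4.9]
width: 8.5
```

apply_moves(
  motion=[
    [-0.05,0,-0.01,0,0],
    [-0.1,0,-0.02,0,0],
  ],
)

```text
clock: 11.05
eef_pos: [512.3, 36.6, 113.7]
tool_rot: [-1.571, -0.003, 1.351]
force: [2.6, 5.2, 5.1]
width: 9.0
```

apply_moves(
  motion=[
    [-0.05,0,-0.01,0,0],
    [-0.1,0,-0.02,0,0],
  ],
)

```text
clock: 11.3
eef_pos: [512.3, 35.6, 113.7]
tool_rot: [-1.571, -0.003, 1.351]
force: [2.4, 7.1, 4.9]
width: 8.7
```

```bash
cat > f.py <<'E'
from cell import ctrl
import numpy as np
F=[];Y=[]
for i in range(4):
    ctrl.get_image("scene"); s=ctrl.read_state(); F.append(s['force']); Y.append(s['eef_pos'])
print(np.array(F).round(1).tolist(),np.mean(F,0).round(2),np.mean(Y,0).round(2))
E
python3 f.py
```

```text
[[1.8, 5.1, 5.8], [2.9, 6.1, 5.1], [3.8, 4.9, 5.7], [2.7, 5.8, 5.1]] [2.8  5.49 5.43] [512.33  35.52 113.74]
```

apply_moves(
  motion=[
    [-0.05,0,-0.01,0,0],
    [-0.1,0,-0.02,0,0],
  ],
)

```text
clock: 11.75
eef_pos: [512.3, 34.6, 113.7]
tool_rot: [-1.571, -0.003, 1.351]
force: [2.9, 6.3, 5.5]
width: 9.0
```

```bash
python3 f.py
```

```text
[[1.8, 5.9, 6.0], [2.5, 5.2, 4.5], [2.0, 5.7, 5.3], [2.6, 5.6, 5.7]] [2.22 5.6  5.38] [512.32  34.49 113.74]
```

apply_moves(
  motion=[
    [-0.05,0,-0.01,0,0],
    [-0.1,0,-0.02,0,0],
  ],
)

```text
clock: 12.2
eef_pos: [512.3, 33.6, 113.8]
tool_rot: [-1.572, -0.003, 1.351]
force: [2.3, 5.8, 5.2]
width: 8.6
```

```bash
python3 f.py
```

```text
[[2.8, 6.2, 5.1], [2.4, 5.5, 4.5], [2.1, 4.7, 4.8], [2.8, 5.2, 4.8]] [2.53 5.41 4.81] [512.29  33.57 113.73]
```

apply_moves(
  motion=[
    [-0.05,0,-0.01,0,0],
    [-0.1,0,-0.02,0,0],
  ],
)

```text
clock: 12.65
eef_pos: [512.3, 33.1, 113.7]
tool_rot: [-1.571, -0.003, 1.351]
force: [2.3, 7.8, 6.0]
width: 8.7
```

```bash
python3 f.py
```

```text
[[2.7, 7.4, 5.3], [2.4, 6.6, 6.0], [2.8, 7.0, 5.5], [2.9, 6.6, 5.2]] [2.71 6.91 5.49] [512.3   33.02 113.73]
```

apply_moves(
  motion=[
    [-0.05,0,-0.01,0,0],
    [-0.1,0,-0.02,0,0],
    [-0.15,0,-0.03,0,0],
  ],
)

```text
clock: 13.22
eef_pos: [512.3, 32.3, 113.8]
tool_rot: [-1.571, -0.004, 1.351]
force: [2.7, 8.0, 5.0]
width: 8.6
```

```bash
python3 f.py
```

```text
[[2.1, 8.1, 5.5], [2.6, 9.0, 4.8], [1.8, 8.0, 4.7], [2.5, 8.4, 5.1]] [2.25 8.39 5.02] [512.3   32.26 113.74]
```

apply_moves(
  motion=[
    [-0.05,0,-0.01,0,0],
    [-0.1,0,-0.02,0,0],
    [-0.15,0,-0.03,0,0],
  ],
)

```text
clock: 13.8
eef_pos: [512.3, 31.5, 113.7]
tool_rot: [-1.571, -0.005, 1.352]
force: [2.6, 10.8, 4.6]
width: 9.1
```

```bash
python3 f.py
```

```text
[[3.3, 10.0, 4.6], [2.7, 9.2, 4.7], [2.9, 10.6, 4.8], [2.7, 8.8, 5.5]] [2.92 9.63 4.86] [512.28  31.51 113.74]
```

apply_moves(
  motion=[
    [-0.05,0,-0.01,0,0],
    [-0.1,0,-0.02,0,0],
    [-0.15,0,-0.03,0,0],
    [-0.19,0,-0.04,0,0],
  ],
)

```text
clock: 14.5
eef_pos: [512.3, 30.6, 113.8]
tool_rot: [-1.571, -0.006, 1.353]
force: [1.9, 11.3, 4.1]
width: 9.4
```

```bash
python3 f.py
```

```text
[[2.5, 12.2, 4.9], [1.4, 12.4, 4.7], [2.2, 11.9, 4.4], [2.2, 11.7, 4.6]] [ 2.09 12.05  4.66] [512.29  30.6  113.74]
```

apply_moves(
  motion=[
    [-0.05,0,-0.01,0,0],
    [-0.09,0,-0.02,0,0],
    [-0.09,0,-0.02,0,0],
  ],
)

```text
clock: 15.08
eef_pos: [512.3, 30.2, 113.7]
tool_rot: [-1.571, -0.007, 1.353]
force: [2.6, 12.8, 4.0]
width: 8.7
```

```bash
python3 f.py
```

```text
[[2.4, 13.5, 4.1], [2.6, 14.0, 4.2], [1.4, 12.8, 4.4], [1.7, 13.4, 3.7]] [ 2.04 13.42  4.12] [512.28  30.16 113.74]
```

apply_moves(
  motion=[
    [0,0,0,0.12,0],
    [0,0,0,0.24,0],
    [0,0,0,0.36,0],
    [0,0,0,0.45,0],
    [0,0,0,0.45,0],
  ],
)

```text
clock: 15.9
eef_pos: [512.1, 29.8, 113.7]
tool_rot: [-1.568, -0.005, 0.902]
force: [2.9, 12.3, 5.1]
width: 8.7
```

```bash
python3 f.py
```

```text
[[3.2, 12.2, 4.3], [3.0, 12.4, 4.8], [1.9, 12.7, 4.9], [2.5, 11.7, 5.3]] [ 2.62 12.27  4.83] [512.15  29.81 113.74]
```

apply_moves(
  motion=[
    [0,0,0,0.12,0],
    [0,0,0,0.24,0],
    [0,0,0,0.36,0],
    [0,0,0,0.45,0],
    [0,0,0,0.45,0],
  ],
)

```text
clock: 16.73
eef_pos: [511.9, 29.6, 113.7]
tool_rot: [-1.566, -0.003, 0.452]
force: [2.4, 11.5, 5.7]
width: 8.8
```

```bash
python3 f.py
```

```text
[[2.5, 12.2, 5.1], [3.0, 10.7, 6.5], [1.9, 11.3, 5.5], [1.6, 11.8, 6.2]] [ 2.25 11.49  5.83] [511.9   29.56 113.74]
```

Now finish tightening: from 0.45 to about 0.05.

apply_moves(
  motion=[
    [0,0,0,0.12,0],
    [0,0,0,0.24,0],
    [0,0,0,0.34,0],
    [0,0,0,0.4,0],
    [0,0,0,0.4,0],
  ],
)

```text
clock: 17.55
eef_pos: [511.6, 29.5, 113.7]
tool_rot: [-1.565, 0.0, 0.052]
force: [1.8, 11.6, 6.4]
width: 8.6
```

```bash
python3 f.py; python3 -c "
from cell import ctrl
s=ctrl.read_state();print(s['torque'],s['tool_rot'],s['width'])"
```

```text
[[1.9, 12.2, 6.2], [1.9, 11.3, 6.5], [2.0, 11.9, 7.3], [1.7, 11.4, 7.2]] [ 1.88 11.69  6.79] [511.63  29.48 113.75]
[ 2.46626328 -0.46930043  0.00768467] [-1.56504953e+00  2.38703488e-04  5.24281303e-02] 8.829011994754275
```

apply_moves(
  motion=[
    [0,0,0,0.05,0],
    [0,0,0,0.08,0],
    [0,0,0,0.08,0],
  ],
)

```text
clock: 18.12
eef_pos: [511.6, 29.5, 113.7]
tool_rot: [-1.566, 0.001, -0.025]
force: [1.5, 11.2, 6.8]
width: 8.9
```

```bash
python3 f.py; python3 -c "
from cell import ctrl
s=ctrl.read_state();print(s['torque'],s['tool_rot'],s['width'])"
```

```text
[[1.6, 11.7, 6.6], [2.3, 11.3, 7.6], [1.1, 11.3, 6.5], [2.7, 11.7, 6.7]] [ 1.93 11.49  6.83] [511.57  29.51 113.75]
[ 2.46599603 -0.51533637  0.56295725] [-1.56541592e+00  9.44817863e-04 -2.50400834e-02] 9.05283333895722
```

apply_moves(
  motion=[
    [0,0,0.1,0,0],
    [0,0,0.2,-0.02,0],
    [0,0,0.2,-0.04,0],
  ],
)

```text
clock: 18.7
eef_pos: [511.6, 29.6, 113.7]
tool_rot: [-1.567, 0.001, 0.012]
force: [2.1, 8.0, 7.3]
width: 9.2
```

```bash
python3 f.py; python3 -c "
from cell import ctrl
s=ctrl.read_state();print(s['torque'],s['tool_rot'],s['width'])"
```

```text
[[2.1, 7.7, 6.4], [2.1, 7.6, 6.7], [2.2, 8.3, 6.6], [1.6, 8.1, 6.9]] [2.   7.94 6.65] [511.61  29.62 113.76]
[ 1.74399111 -0.48805269  0.13013909] [-1.56708010e+00  4.34771186e-04  1.14355178e-02] 8.792095045926418
```

apply_moves(
  motion=[
    [0.03,0,0.1,0,0],
    [0.06,0,0.2,0,0],
    [0.08,0,0.3,0,0],
    [0.08,0,0.42,0,0],
    [0.08,0,0.42,0,0],
  ],
)

```text
clock: 19.52
eef_pos: [511.7, 29.9, 113.8]
tool_rot: [-1.571, 0.001, 0.009]
force: [0.5, -0.5, 7.6]
width: 8.7
```

```bash
python3 f.py
```

```text
[[1.0, -0.3, 8.8], [1.3, -0.6, 8.4], [1.0, 0.3, 8.3], [0.9, 0.2, 7.2]] [ 1.06 -0.09  8.17] [511.64  29.93 113.74]
```

apply_moves(
  motion=[
    [0,0,0,0,2],
    [0,0,0,0,3.5],
    [0,0,0,0,4],
    [0,0,0,0,4],
    [0,-3,0,0,4],
    [0,-7,0,0,4],
    [0,-10,0,0,4],
    [0,-13,0,0,4],
    [0,-13,0,0,4],
  ],
)

```text
clock: 20.85
eef_pos: [513.8, 30.8, 245.4]
tool_rot: [-1.57, -0.004, 0.01]
force: [-0.1, -0.7, 0.5]
width: 40.0
```

```bash
python3 f.py; python3 - <<'E'
from cell import ctrl
from h import *
p=ctrl.get_image("scene"); crop(p,220,180,390,320,4.5,"pics/s10.png")
for q in ["collar","wing","trays"]:
    print(q,[(x["location"],x["confidence"]) for x in ctrl.mark_of(p,q)[:2]])
p=ctrl.get_image("top"); crop(p,220,200,420,310,4,"pics/t10.png")
E
```

```text
[[-0.3, -1.1, -0.4], [-1.3, -0.0, -0.6], [-0.3, 0.2, -0.3], [-0.5, 0.0, 0.3]] [-0.6  -0.24 -0.26] [512.02  30.89 243.04]
collar [([517.6, 31.0, 64.1], 0.53)]
wing [([511.3, 31.3, 125.9], 0.69)]
trays [([625.9, -45.2, 9.8], 0.93)]
```

View pics/s10.png

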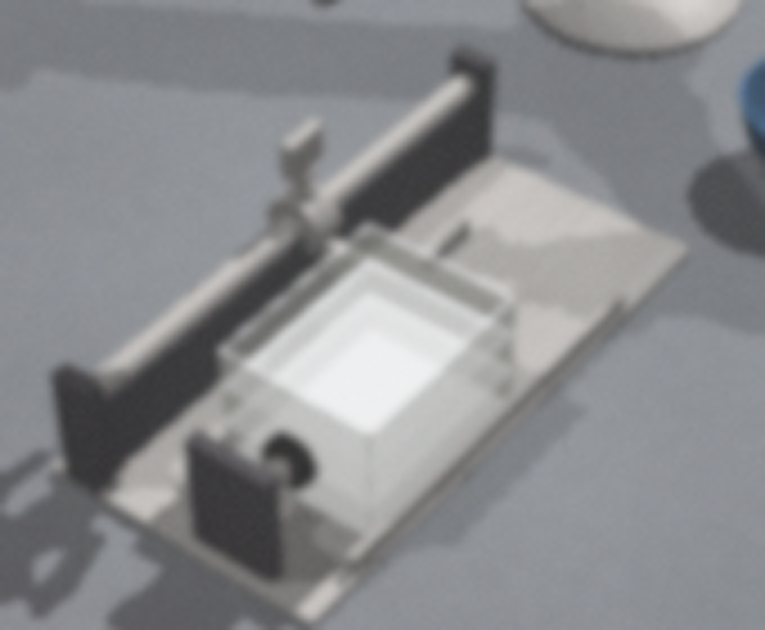

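View pics/t10.png

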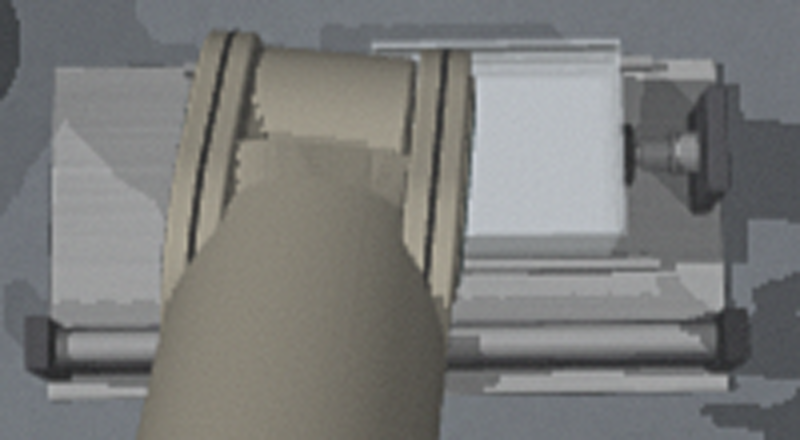

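```bash
python3 -c "
from cell import ctrl
print(ctrl.finish_job())"
```

```text
the job is handed in; nothing more can be done
None
```

The trays are squeezed against the buffer with about 8 N and the set screw is tight again. I handed the job in at about 21 s of the 69 s allowed.

I gripped the wing and undid the screw to about 1.35 rad. Then I slid the collar about 92 mm towards the trays until the plate pushed them onto the buffer. With the squeeze held, I turned the screw back to its end stop, where I felt about 0.56 N m. I eased the push off the collar, let go and lifted clear.

- **Squeeze by force:** pushing with no buffer contact took about 5.5 N (collar plus tray friction) and rose to about 13.4 N, so the buffer was carrying about 8 N. The total push I measured never passed 14 N.
- **Squeeze by travel:** the tool moved about 3.1 mm after touching the buffer. The top picture shows the buffer pushed in about 3.3 mm.
- **Holding by itself:** the collar held as I took the push off. The tool moved back only about 0.4 mm, which I put down to the soft pads. After release, the pictures show the wing along the bar, the collar in place and the trays on the buffer.

**Less certain:**
- During tightening the tool drifted about 0.7 mm along the bar and the force fell by 1 to 2 N. The final squeeze could therefore differ from 8 N by a newton or two.
- One network report put the collar 6 mm off sideways at low confidence. I set it aside because the collar can only slide along the bar.
- I did not check the lid, bowl, colander and masher again at the end, but the arm made no contact with them.

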